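# Extend the slanting lamp stand one hole and balance the culture dish on its dome

### The job

The inspection lamp stands too low for looking at the culture dish. Squeeze in the two sprung brass buttons on its slanting square tube and slide the aluminium sleeve, with the lamp head, up by one hole, so that both buttons pop out again in the very next pair of holes (not the last pair). Then lay the closed culture dish with the orange lid, right way up, centred on top of the white dome so that it stays balanced there on its own; do not tip the dish over, and leave the beakers and the bottle round about where they stand.

Things in the scene. Friction and masses are not known exactly. Their poses are not given: they have to be found in the camera images.
- lamp_stand: Fixed lamp stand; origin: centre of the underside of its grey base plate, 190 (x) x 130 (y) x 16 mm; z up. A square telescoping tube leans to the stand's +x, 30 deg from vertical: up the slope is (0.5, 0, 0.866) in the stand's frame; its axis passes through (0, 0, 125 mm). The dark inner tube is fixed; the aluminium sleeve round it (30 x 30 mm, walls 2 mm) slides and carries the lamp head.
- buttons (a point): Point on the tube's axis midway between the two brass buttons, 125 mm above the worktop; fixed, with the stand's axes. The buttons sit in the inner tube and stay here while the sleeve moves: round domes 15 mm in diameter on the two sides (stand's +y and -y), 41 mm over both when out, 30 mm when squeezed flush with the sleeve. Close on them along the stand's y.
- next_holes (a point): Point on the tube's axis midway between the next pair of 17 mm holes (one in each side of the sleeve); moves with the sleeve, point z up the slope. At the start 36 mm down the slope from the buttons, at the buttons when done. The last pair is 36 mm further down. At the start the sleeve reaches from 86 mm below to 61 mm above the buttons.
- head_underside (a point): Centre of the underside of the lamp head (moves with the sleeve): a black upright round housing 80 mm across, 25 mm high, with a white dome on top. At the start it is 40 mm toward +x and 78 mm above the buttons. It overhangs them, so a hand coming straight down on them strikes it: come from the stand's -x side, tool leaning about 45 deg, fingers pointing to +x and down.
- sleeve (a joint): Travel of the sleeve up the slope, m: 0 at the start, 0.036 in the next holes, 0.072 in the last; play 0.6 mm. 0.25 kg, rubbing 3 N: stays where left. Locked while buttons are out. With sleeve and buttons pinched nearly flush (15 to 30 N), pulling up slope with 10 to 20 N slips the buttons under the sleeve's wall; they stay hidden, then pop out by themselves when the next holes arrive.
- button_left (a joint): How far the button on the stand's +y side is pressed in, m: 0 fully out, 0.0055 flush with the sleeve, about 0.0075 when under the sleeve's wall. Spring 2.5 N at 0, 4 N when flush; the nearer to flush, the lighter it slips under.
- button_right (a joint): The same for the button on the stand's -y side.
- dome_top (a point): Highest point of the white dome (moves with the sleeve; 120 mm above and 40 mm toward the stand's +x of the buttons at the start). The dome is 76 mm across and 18 mm high, with a radius of curvature of about 80 mm at its top, slightly grippy.
- dish: Loose closed culture dish: flat disc 58 mm in diameter, 15 mm high, orange lid over a white base (closed), about 50 g. Origin: centre of its underside; z up. Lies on the worktop. Grasp it across its diameter from above.
- beaker_600: Bystander: clear plastic beaker, 91 x 99 x 128 mm high, standing to the left; origin at the centre of its underside. Leave alone.
- bottle_amber: Bystander: amber bottle with blue cap, 66 mm in diameter, 137 mm high; origin at the centre of its underside. Leave alone.
- beaker_04: Bystander: small clear beaker, 61 x 67 x 82 mm high, beyond the stand; origin at the centre of its underside. Leave alone.
- beaker_02: Bystander: small clear beaker, 62 x 66 x 82 mm high, beyond the dish; origin at the centre of its underside. Leave alone.
- retort_rod (a point): Foot of the fixed retort stand's upright steel rod, 12 mm thick and 0.69 m tall, on a blue base plate; a clamp with red jaws on it reaches 0.14 m to +x at 0.13 to 0.22 m height. Not part of the job: swing the arm past it folded back or raised, do not sweep through it.
Things that resemble listed ones, but are neither listed nor needed, are in the scene too. There is more than one size of the dish; the job needs the largest.

How it is judged:
By the outcome, as a careful person would: the job done as asked, in the order asked, and still so for the second after the job is handed in, with the robot touching nothing.
It also fails if it takes over 72 s, if anything falls off the work surface, if the arm or the gripper's body presses on something with over 40 N, if the wrist force passes 120 N, or if a joint passes its speed limit or range.

### The arm

A 7-joint arm with a two-finger parallel gripper is mounted at the origin on a cart in front of the work surface, level with it; the furniture and walls round the work are solid. World frame = base frame: x ahead of the robot, y to its left, z up, the work surface at z = 0. Lengths are in m, angles in rad, forces in N, time in s.
With the tool pointing down it reaches from about 0.35 to 0.9 m from the base axis. Payload 7.2 kg.
Tool frame: the origin (TCP) lies at the very end of the fingers, on their centre line; the grasp point (between the pads) lies 19 mm behind it (ctrl.hold_point_z is the distance from the TCP to the grasp point, in m); z points along the fingers, y is the line along which they close (so a half turn about z gives the same grasp; the last joint's range is limited). The gripper opens to 88 mm and grips with 3 to 60 N. Pads are 20 mm wide; open, the fingers measure 115 mm over their backs; the gripper's body (75 mm by 178 mm) begins 61 mm behind the grasp point.
Start: joints at [-1.249, 0.411, -0.013, 1.596, 0.006, 1.134, -0.082], TCP at [0.238, 0.578, 0.223] pointing down, gripper open.
Joint ranges: [-2.95, 2.95], [-0.29, 1.99], [-1.47, 1.44], [0.14, 2.54], [-1.03, 4.17], [0.13, 1.85], [-2.86, 2.86]. Speed limits (rad/s): [2.39, 2.39, 3.01, 3.01, 3.14, 3.14, 3.14].

### API

Orientations are given as a unit quaternion [x, y, z, w].
In Python, from bench import sensors, optics, ticket, ctrl gives the robot as it stands.
- The arm moves only by the shell command python3 -m creep 'ROWS' [FORCE]. ROWS is JSON, a list of rows, each an object with "gripper": the opening, from -1 (shut) to 1 (fully open); "delta_pos": the shift along the tool's x, y, z in mm, a list of three; "roll": the turn about the tool's z in rad. In form: [{"gripper": gripper, "delta_pos": [tx, ty, tz], "roll": roll}, ...]. A call has 1 to 8 rows; each row is the pose to reach, as a shift and turn from the pose commanded when the call began, along the tool's axes at that moment; what a row does not reach only later rows make up. A row lasts 1/12 s, in which the tool goes at most 41.7 mm and 7.16 degrees, less where a joint would pass 70% of its speed; a pose out of reach is approached as far as the arm can. A call with a gripper value outside its range is refused whole. The fingers move at their own pace and stop on an object; FORCE is the grip in N (left out, the last holds). Time passes only in rows, so rows that repeat a pose let the fingers close. It gives the time, the measured TCP pose, the force, the opening and the grip force at its end, in the units of the state.
- sensors.get_state(): the state, without advancing time (a new reading comes with each control period).
- optics.snapshot(name): name is "scene" or "top" or "wrist"; returns a dict with "image" (420x560x3 uint8, red, green, blue), "depth" (420x560 float32, m along the optical axis (not along the pixel's ray), 0 where there is no reading), "fov_y" (degrees; the focal length in pixels is half the picture's height over the tangent of half this angle, whatever the lens; pixels are square), "cx", "cy" (the principal point, pixels), "world_from_camera" (4x4, takes a point from camera to world coordinates). Camera axes: x right, y up, looking along -z (the intrinsics and any distortion apply to the point x, -y, -z); pixel columns grow to the right and rows downward; lengths in m; the calibration is good to about 2 mm. A picture is of the moment at which its call begins.
- ticket.close_job(): hands the job in; it is judged then, once.
The state is a dict: "time_s": time; "q": joint angles; "joint_velocities": joint speeds; "joint_torque": joint torques, N m; "eef_pos": TCP position; "tool_rot": TCP orientation; "ft_force": force on the tool from outside, world axes, zero at the start; "moment": the same for the moment, N m; "gripper_width": finger opening in m; "gripper_force": force on a finger pad.
Only numpy, scipy, OpenCV 4.12 (cv2) and the standard library are available. Lean on these libraries where they do the work, as an engineer would, in place of code of your own. Each camera call takes 0.05 s, during which the arm holds its last target. There are 200 camera calls.

## Working session

There is one attempt and no reset: what is moved stays moved. The work goes in short steps, Python scripts to look and compute and a shell command to move; the robot and the scene stay as the last step left them, time stands still between calls to the robot, and variables do not carry over. Pictures are saved under pics/ and viewed, at most 10 in all, crops included, and the job is handed in when it is done.

```bash
mkdir -p pics; ls; cat > h.py <<'E'
import numpy as np,cv2
from scipy.spatial.transform import Rotation as R
from bench import sensors,optics,ticket,ctrl
def snap(n): 
    s=optics.snapshot(n); np.savez('/tmp/'+n+'.npz',**{k:s[k] for k in s}); return s
def load(n): return dict(np.load('/tmp/'+n+'.npz',allow_pickle=True))
def f(s): return s['image'].shape[0]/2/np.tan(np.radians(float(s['fov_y']))/2)
def ray(s,u,v):
    d=np.array([(u-s['cx'])/f(s),-(v-s['cy'])/f(s),-1]);M=s['world_from_camera'];return M[:3,3],M[:3,:3]@d
def onz(s,u,v,z):
    o,d=ray(s,u,v);return o+d*(z-o[2])/d[2]
def pt(s,u,v):
    o,d=ray(s,u,v);return o+d*s['depth'][int(round(v)),int(round(u))]
def cloud(s):
    h,w=s['depth'].shape;u,v=np.meshgrid(np.arange(w),np.arange(h))
    d=np.stack([(u-s['cx'])/f(s),-(v-s['cy'])/f(s),-np.ones((h,w))],-1)
    M=s['world_from_camera'];return M[:3,3]+(d*s['depth'][...,None])@M[:3,:3].T
def tri(s1,p1,s2,p2):
    o1,d1=ray(s1,*p1);o2,d2=ray(s2,*p2);t=np.linalg.lstsq(np.stack([d1,-d2],1),o2-o1,rcond=None)[0]
    a=o1+t[0]*d1;b=o2+t[1]*d2;return (a+b)/2,np.linalg.norm(a-b)
E
python3 - <<'E'
from h import *
print(ctrl.hold_point_z,[a for a in dir(ctrl) if a[0]!='_'],sensors.get_state())
for n in ['scene','top','wrist']:
    s=snap(n);print(n,list(s.keys()),s['fov_y'],s['cx'],s['cy'],s['world_from_camera'].round(3).tolist())
    cv2.imwrite(f'pics/{n}0.png',s['image'][...,::-1])
E
```

```text
pics
0.0187 ['MotionError', 'hold_point_z'] {'time_s': 0.0, 'q': array([-1.2491787 ,  0.41185808, -0.01273584,  1.59700967,  0.00560067,
        1.13430047, -0.08219123]), 'joint_velocities': array([ 1.73679695e-03, -1.05924331e-03,  2.27003386e-04, -1.02664933e-03,
       -8.90281482e-05, -9.04585903e-04,  6.06245336e-04]), 'joint_torque': array([-3.09568377e-04, -5.87947798e+01,  6.42085019e-01, -2.91063541e+01,
       -5.36175817e-02,  1.85385067e-02,  1.70586586e-04]), 'eef_pos': array([0.2373515 , 0.57764858, 0.22184908]), 'tool_rot': array([ 1.93649867e-01,  9.81070403e-01, -7.63499851e-04, -9.96494195e-05]), 'ft_force': array([ 0.09910827, -0.24047799, -0.39964632]), 'moment': array([0.02979894, 0.06296855, 0.00056148]), 'gripper_force': 0.0, 'gripper_width': 0.0881218268202437}
scene ['image', 'depth', 'fov_y', 'cx', 'cy', 'world_from_camera'] 51.95312857737876 284.03717069462 214.2664501398687 [[0.879, 0.355, -0.317, 0.111], [-0.476, 0.641, -0.603, -0.723], [-0.011, 0.681, 0.732, 1.102], [0.0, 0.0, 0.0, 1.0]]
top ['image', 'depth', 'fov_y', 'cx', 'cy', 'world_from_camera'] 48.012533723575494 271.75677059876614 211.46686956614826 [[-0.024, 0.992, -0.12, 0.336], [-1.0, -0.025, -0.008, 0.033], [-0.011, 0.12, 0.993, 1.573], [0.0, 0.0, 0.0, 1.0]]
wrist ['image', 'depth', 'fov_y', 'cx', 'cy', 'world_from_camera'] 70.74354833738575 276.32912794541585 208.9977545284565 [[0.38, -0.882, -0.28, 0.159], [0.925, 0.362, 0.116, 0.611], [-0.001, -0.303, 0.953, 0.385], [0.0, 0.0, 0.0, 1.0]]
```

View pics/scene0.png

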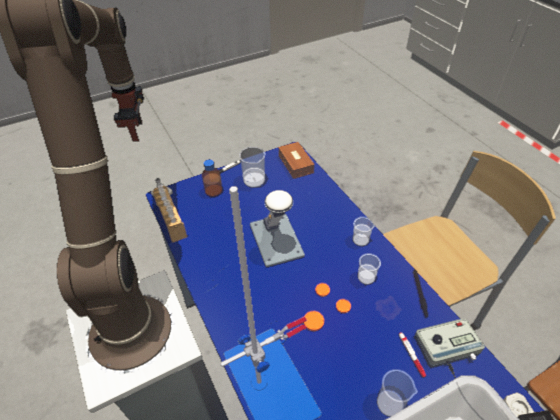

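View pics/top0.png

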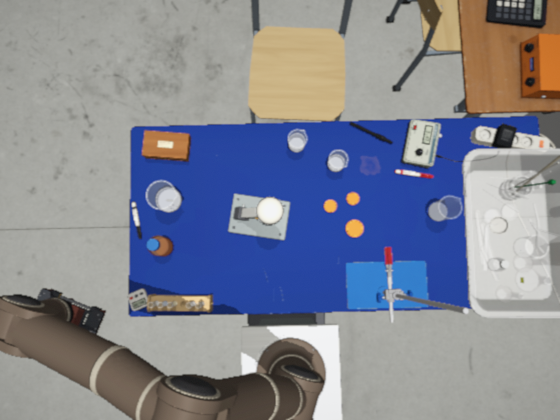

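The scene view shows the stand at about (277,240) with its white dome at (279,201), and three orange discs at (314,321), (323,290) and (344,306). The top view shows the plate at (260,216), the dome at (270,210), and the discs at (355,229), (331,206) and (353,199). The candidates for the dish are those three discs. The one at top (355,229) / scene (314,321) looks largest, though it sits near the red clamp jaws.

```bash
python3 - <<'E'
from h import *
S=load('scene');T=load('top')
def blobs(s,m,amin):
    n,l,st,c=cv2.connectedComponentsWithStats(m.astype(np.uint8));return [(c[i],st[i,4],l==i) for i in range(1,n) if st[i,4]>amin]
for nm,s in(('scene',S),('top',T)):
    hsv=cv2.cvtColor(s['image'],cv2.COLOR_RGB2HSV);C=cloud(s)
    m=(hsv[...,0]<16)&(hsv[...,1]>190)&(hsv[...,2]>190)
    for c,a,l in blobs(s,m,30):
        P=C[l];print(nm,'orange',c.round(1),a,np.median(P,0).round(4),(P.max(0)-P.min(0)).round(3),'onz',onz(s,*c,.015).round(4))
    C=cloud(s)
    box=(C[...,0]>.3)&(C[...,0]<1)&(np.abs(C[...,1])<.5)
    m=(hsv[...,1]<60)&(hsv[...,2]>170)&box&(C[...,2]>.15)&(C[...,2]<.32)
    for c,a,l in blobs(s,m,100):
        P=C[l];print(nm,'white',c.round(1),a,P[P[:,2].argmax()].round(3),np.median(P,0).round(4),P.min(0).round(3),P.max(0).round(3))
    m=box&(abs(C[...,2]-.016)<.008)&(hsv[...,1]<110)
    for c,a,l in blobs(s,m,400):
        P=C[l]; r=cv2.minAreaRect((P[:,:2]*1000).astype(np.float32));print(nm,'plate',c.round(1),a,r)
    m=(hsv[...,0]<6)|(hsv[...,0]>174);m=m&(hsv[...,1]>150)&box
    for c,a,l in blobs(s,m,60):
        P=C[l];print(nm,'red',c.round(),a,np.percentile(P,[2,98],0).round(3).tolist())
    m=box&(C[...,2]>.05)&(C[...,2]<.35)
    for c,a,l in blobs(s,m,80):
        P=C[l];print(nm,'tall',c.round(),a,np.percentile(P,[2,98],0).round(3).tolist())
def crop(s,u,v,w,h,k): return cv2.resize(s['image'][v:v+h,u:u+w,::-1],None,fx=k,fy=k,interpolation=cv2.INTER_CUBIC)
cv2.imwrite('pics/c1.png',np.vstack([crop(S,225,180,133,75,6)[:300],crop(T,225,185,160,60,5)]) if 0 else np.vstack([crop(T,220,180,160,75,5)[:300], crop(S,230,180,160,160,5)[:300]]))
E
```

```text
scene orange [322.2 289.3] 84 [ 0.5382 -0.1482  0.0107] [0.036 0.036 0.011] onz [ 0.5364 -0.1502  0.015 ]
scene orange [342.7 305.2] 85 [ 0.5604 -0.2215  0.0104] [0.036 0.037 0.01 ] onz [ 0.5596 -0.2243  0.015 ]
scene orange [314.1 320.3] 140 [ 0.4631 -0.2285  0.0145] [0.373 0.524 1.094] onz [ 0.4626 -0.2261  0.015 ]
scene white [278.5 199.9] 393 [0.493 0.031 0.248] [0.4973 0.0422 0.239 ] [0.466 0.013 0.227] [0.54  0.085 0.248]
scene plate [277.1 241.9] 1622 ((509.2711181640625, 89.72916412353516), (193.1246795654297, 130.6558837890625), 79.97528839111328)
scene red [297. 322.] 61 [[0.343, -0.298, 0.193], [0.388, -0.29, 0.2]]
scene red [419. 368.] 65 [[0.626, -0.493, 0.005], [0.638, -0.452, 0.016]]
scene tall [253. 162.] 671 [[0.531, 0.346, 0.053], [0.615, 0.436, 0.126]]
scene tall [211. 175.] 412 [[0.386, 0.377, 0.052], [0.445, 0.425, 0.139]]
scene tall [278. 206.] 678 [[0.465, 0.013, 0.06], [0.533, 0.125, 0.245]]
scene tall [363. 226.] 256 [[0.725, -0.07, 0.051], [0.784, -0.012, 0.082]]
scene tall [369. 264.] 261 [[0.654, -0.2, 0.051], [0.712, -0.142, 0.081]]
scene tall [290. 330.]
[... 356 characters left out ...]
56.7 219.8] 1289 ((510.2254638671875, 91.01507568359375), (189.7539520263672, 130.33706665039062), 80.08118438720703)
top red [388. 256.] 78 [[0.345, -0.295, 0.154], [0.388, -0.287, 0.201]]
top tall [297. 138.] 153 [[0.725, -0.069, 0.05], [0.784, -0.013, 0.085]]
top tall [339. 158.] 118 [[0.655, -0.201, 0.051], [0.713, -0.143, 0.086]]
top tall [160. 195.] 408 [[0.532, 0.348, 0.052], [0.616, 0.435, 0.128]]
top tall [264. 211.] 814 [[0.467, 0.015, 0.053], [0.538, 0.152, 0.247]]
top tall [438. 210.] 155 [[0.481, -0.498, 0.052], [0.545, -0.469, 0.123]]
top tall [158. 245.] 395 [[0.388, 0.379, 0.055], [0.447, 0.433, 0.141]]
top tall [388. 261.] 207 [[0.304, -0.299, 0.143], [0.391, -0.286, 0.201]]
```

View pics/c1.png

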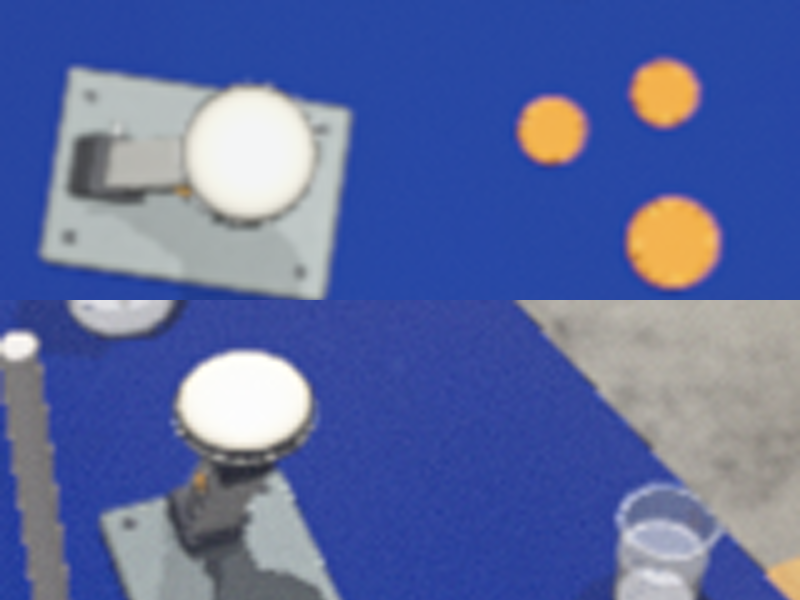

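The upper half (top view) shows the stand leaning right: sleeve at about (145,165), brass button at (183,190), and the largest disc at (673,242) against smaller ones at (552,130) and (665,92). The lower half (scene view) shows the button at (200,480) under the head. So the dish I need is the one at top (355,229).

The rows have no tilt term, so I'll check the mover's usage text.

```bash
python3 -m creep '[{"gripper":1,"delta_pos":[40,-15,-40],"roll":0.12},{"gripper":1,"delta_pos":[80,-35,-80],"roll":0.24},{"gripper":1,"delta_pos":[110,-45,-110],"roll":0.36},{"gripper":1,"delta_pos":[128,-52,-130],"roll":0.48},{"gripper":1,"delta_pos":[128,-52,-130],"roll":0.6},{"gripper":1,"delta_pos":[128,-52,-130],"roll":0.72},{"gripper":1,"delta_pos":[128,-52,-130],"roll":0.84},{"gripper":1,"delta_pos":[128,-52,-130],"roll":0.96}]'
python3 -m creep '[{"gripper":1,"delta_pos":[0,0,0],"roll":0.12},{"gripper":1,"delta_pos":[0,0,0],"roll":0.24},{"gripper":1,"delta_pos":[0,0,0],"roll":0.36},{"gripper":1,"delta_pos":[0,0,0],"roll":0.395},{"gripper":1,"delta_pos":[0,0,0],"roll":0.395}]'
cat > st.py <<'E'
from h import *
s=sensors.get_state();M=R.from_quat(s['tool_rot']).as_matrix();c=np.radians(-100.1)
print('t',s['time_s'],'q',s['q'].round(2).tolist(),'tcp',s['eef_pos'].round(4),'F',s['ft_force'].round(1),'w',round(s['gripper_width'],4),s['gripper_force'])
sx=np.array([np.cos(c),np.sin(c),0]);sy=np.array([-np.sin(c),np.cos(c),0])
print('tool x,y,z in stand axes',[(M[:,i]@np.stack([sx,sy,[0,0,1]]).T).round(3).tolist() for i in range(3)])
E
python3 st.py
```

```text
time_s: 0.82
eef_pos: [0.0987, 0.5787, 0.3529]
tool_rot: [0.627, 0.779, 0.0, -0.0]
ft_force: [0.2, 0.2, -0.1]
gripper_width: 0.0875
gripper_force: 0.0
time_s: 1.23
eef_pos: [0.0993, 0.5785, 0.3524]
tool_rot: [0.766, 0.642, -0.0, 0.0]
ft_force: [-0.6, 0.6, 0.5]
gripper_width: 0.0881
gripper_force: 0.0
t 1.2333 q [-1.6, 0.26, 0.15, 1.51, -0.04, 1.38, -1.62] tcp [0.0993 0.5785 0.3524] F [-0.6  0.6  0.5] w 0.0881 0.0
tool x,y,z in stand axes [[-1.0, -0.001, -0.001], [-0.001, 1.0, 0.0], [0.001, 0.0, -1.0]]
```

```bash
python3 -m creep '[{"gripper":1,"delta_pos":[-40,0,0],"roll":0},{"gripper":1,"delta_pos":[-80,0,0],"roll":0},{"gripper":1,"delta_pos":[-120,0,0],"roll":0},{"gripper":1,"delta_pos":[-160,0,0],"roll":0},{"gripper":1,"delta_pos":[-200,0,0],"roll":0},{"gripper":1,"delta_pos":[-240,0,0],"roll":0},{"gripper":1,"delta_pos":[-270,0,0],"roll":0},{"gripper":1,"delta_pos":[-300,0,0],"roll":0}]'; python3 st.py
```

```text
time_s: 1.9
eef_pos: [0.0489, 0.2984, 0.3538]
tool_rot: [0.763, 0.647, 0.0, -0.002]
ft_force: [0.8, -0.9, -0.8]
gripper_width: 0.0875
gripper_force: 0.0
t 1.9 q [-1.51, -0.28, -0.04, 2.03, -0.01, 1.38, -1.71] tcp [0.0489 0.2984 0.3538] F [ 0.8 -0.9 -0.8] w 0.0875 0.0
tool x,y,z in stand axes [[-1.0, -0.012, 0.002], [-0.012, 1.0, -0.002], [-0.002, -0.003, -1.0]]
```

```bash
python3 -m creep '[{"gripper":1,"delta_pos":[-30,0,0],"roll":0},{"gripper":1,"delta_pos":[-60,0,0],"roll":0},{"gripper":1,"delta_pos":[-90,0,0],"roll":0},{"gripper":1,"delta_pos":[-90,0,0],"roll":0}]'; python3 st.py
```

```text
time_s: 2.23
eef_pos: [0.0498, 0.2693, 0.3391]
tool_rot: [0.773, 0.634, -0.015, 0.009]
ft_force: [1.5, -0.6, 1.0]
gripper_width: 0.0879
gripper_force: 0.0
t 2.2333 q [-1.16, -0.29, -0.28, 2.07, -0.09, 1.39, -1.61] tcp [0.0498 0.2693 0.3391] F [ 1.5 -0.6  1. ] w 0.0879 0.0
tool x,y,z in stand axes [[-0.999, 0.02, -0.035], [0.02, 1.0, -0.005], [0.035, -0.006, -0.999]]
```

```bash
python3 -m creep '[{"gripper":1,"delta_pos":[0,0,0],"roll":0},{"gripper":1,"delta_pos":[0,0,0],"roll":0},{"gripper":1,"delta_pos":[0,0,0],"roll":0}]'>/dev/null; python3 st.py;  python3 -m creep '[{"gripper":1,"delta_pos":[30,0,0],"roll":0},{"gripper":1,"delta_pos":[60,0,0],"roll":0},{"gripper":1,"delta_pos":[60,0,0],"roll":0}]'>/dev/null; python3 st.py
```

```text
t 2.4833 q [-1.23, -0.29, -0.25, 2.07, -0.09, 1.39, -1.61] tcp [0.0428 0.2723 0.3398] F [-0.2  0.4 -0. ] w 0.0883 0.0
tool x,y,z in stand axes [[-0.999, -0.009, -0.035], [-0.009, 1.0, -0.015], [0.035, -0.014, -0.999]]
t 2.7333 q [-1.23, -0.16, -0.26, 1.98, -0.06, 1.34, -1.64] tcp [0.0518 0.3353 0.3371] F [-1.4  0.   0.2] w 0.088 0.0
tool x,y,z in stand axes [[-0.999, -0.014, -0.034], [-0.013, 1.0, -0.015], [0.034, -0.015, -0.999]]
```

```bash
python3 -m creep '[{"gripper":1,"delta_pos":[-90,0,0],"roll":0},{"gripper":1,"delta_pos":[-200,0,0],"roll":0},{"gripper":1,"delta_pos":[-300,0,0],"roll":0},{"gripper":1,"delta_pos":[-300,0,0],"roll":0},{"gripper":1,"delta_pos":[-300,0,0],"roll":0},{"gripper":1,"delta_pos":[-300,0,0],"roll":0}]'>/dev/null; python3 st.py
```

```text
t 3.2333 q [-1.13, -0.29, -0.36, 2.16, -0.13, 1.37, -1.62] tcp [0.0238 0.2318 0.3001] F [2.2 0.  1. ] w 0.0877 0.0
tool x,y,z in stand axes [[-0.993, 0.004, -0.119], [0.006, 1.0, -0.013], [0.119, -0.014, -0.993]]
```

```bash
for i in 1 2; do python3 -m creep '[{"gripper":1,"delta_pos":[-100,0,-50],"roll":0},{"gripper":1,"delta_pos":[-200,0,-100],"roll":0},{"gripper":1,"delta_pos":[-300,0,-150],"roll":0},{"gripper":1,"delta_pos":[-300,0,-150],"roll":0},{"gripper":1,"delta_pos":[-300,0,-150],"roll":0},{"gripper":1,"delta_pos":[-300,0,-150],"roll":0}]'>/dev/null; python3 st.py; done
```

```text
t 3.7333 q [-1.33, -0.29, -0.34, 2.19, -0.14, 1.46, -1.75] tcp [-0.0193  0.1909  0.2973] F [-11.9  -2.5   0.8] w 0.0877 0.0
tool x,y,z in stand axes [[-0.973, -0.043, -0.225], [-0.046, 0.999, 0.008], [0.224, 0.019, -0.974]]
t 4.2333 q [-1.43, -0.29, -0.28, 2.17, -0.18, 1.56, -1.83] tcp [-0.0381  0.1612  0.3145] F [0.8 0.7 1.5] w 0.0881 0.0
tool x,y,z in stand axes [[-0.947, 0.001, -0.32], [0.005, 1.0, -0.009], [0.32, -0.01, -0.947]]
```

```bash
python3 - <<'E'
from h import *
s=snap('scene');a=cv2.resize(s['image'][180:420,0:240,::-1],(400,400))
t=snap('top');b=cv2.resize(t['image'][260:420,180:340,::-1],(400,400))
cv2.imwrite('pics/c2.png',np.hstack([a,b]))
E
```

```text
(no output)
```

View pics/c2.png

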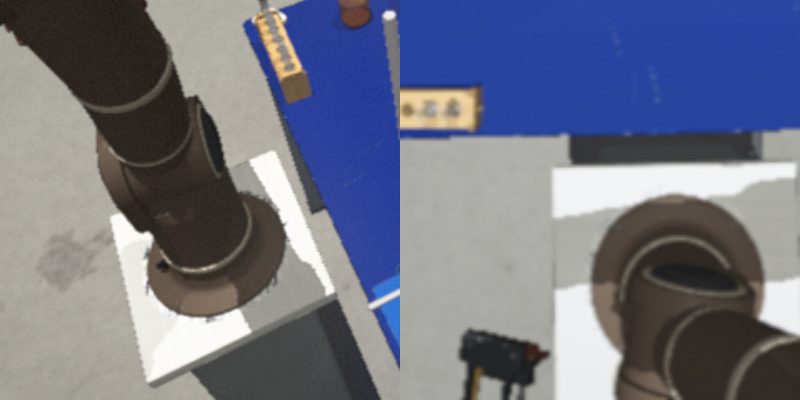

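The left crop hides the hand behind the arm. The top crop shows the gripper at (500,350), left of the base at (678,280), with roughly 6 cm of clearance.

```bash
for i in 1 2; do python3 -m creep '[{"gripper":1,"delta_pos":[-100,-10,-50],"roll":0},{"gripper":1,"delta_pos":[-200,-10,-100],"roll":0},{"gripper":1,"delta_pos":[-300,-10,-150],"roll":0},{"gripper":1,"delta_pos":[-300,-10,-150],"roll":0},{"gripper":1,"delta_pos":[-300,-10,-150],"roll":0},{"gripper":1,"delta_pos":[-300,-10,-150],"roll":0}]'>/dev/null; python3 st.py; done
```

```text
t 4.8333 q [-1.61, -0.29, -0.26, 2.13, -0.22, 1.67, -1.98] tcp [-0.0757  0.1325  0.3436] F [-1.  -0.6  0. ] w 0.088 0.0
tool x,y,z in stand axes [[-0.92, -0.014, -0.392], [-0.024, 1.0, 0.019], [0.392, 0.027, -0.92]]
t 5.3333 q [-1.7, -0.29, -0.26, 2.05, -0.28, 1.79, -2.07] tcp [-0.1061  0.1143  0.3867] F [-0.7 -1.1  1.1] w 0.0877 0.0
tool x,y,z in stand axes [[-0.896, -0.033, -0.443], [-0.047, 0.999, 0.021], [0.442, 0.039, -0.896]]
```

```bash
python3 -m creep '[{"gripper":1,"delta_pos":[35,31,9],"roll":0},{"gripper":1,"delta_pos":[70,62,18],"roll":0},{"gripper":1,"delta_pos":[105,93,27],"roll":0},{"gripper":1,"delta_pos":[137,125,36],"roll":0},{"gripper":1,"delta_pos":[137,125,36],"roll":0},{"gripper":1,"delta_pos":[137,125,36],"roll":0}]'>/dev/null; python3 st.py;  python3 -m creep '[{"gripper":1,"delta_pos":[-100,0,60],"roll":0},{"gripper":1,"delta_pos":[-200,0,120],"roll":0},{"gripper":1,"delta_pos":[-300,0,180],"roll":0},{"gripper":1,"delta_pos":[-300,0,180],"roll":0},{"gripper":1,"delta_pos":[-300,0,180],"roll":0}]'>/dev/null; python3 st.py
```

```text
t 5.8333 q [-1.53, -0.08, -0.02, 2.11, -0.03, 1.57, -1.7] tcp [0.0408 0.2027 0.2947] F [-0.4 -0.8 -0.9] w 0.0878 0.0
tool x,y,z in stand axes [[-0.896, -0.006, -0.444], [-0.02, 0.999, 0.028], [0.444, 0.034, -0.895]]
t 6.25 q [-1.11, -0.29, -0.39, 2.31, -0.1, 1.59, -1.59] tcp [0.0179 0.083  0.2766] F [0.  0.5 0.3] w 0.0878 0.0
tool x,y,z in stand axes [[-0.885, -0.014, -0.466], [-0.03, 0.999, 0.028], [0.465, 0.039, -0.884]]
```

```bash
python3 -m creep '[{"gripper":1,"delta_pos":[24,-28,-30],"roll":0},{"gripper":1,"delta_pos":[48,-56,-60],"roll":0},{"gripper":1,"delta_pos":[72,-83,-89],"roll":0},{"gripper":1,"delta_pos":[72,-83,-89],"roll":0},{"gripper":1,"delta_pos":[72,-83,-89],"roll":0}]'>/dev/null; python3 st.py;  python3 -m creep '[{"gripper":1,"delta_pos":[-100,0,0],"roll":0},{"gripper":1,"delta_pos":[-200,0,0],"roll":0},{"gripper":1,"delta_pos":[-300,0,0],"roll":0},{"gripper":1,"delta_pos":[-300,0,0],"roll":0},{"gripper":1,"delta_pos":[-300,0,0],"roll":0}]'>/dev/null; python3 st.py
```

```text
t 6.6667 q [-1.18, -0.07, -0.56, 2.03, -0.16, 1.63, -1.86] tcp [-0.0507  0.203   0.3202] F [ 0.6 -0.8 -0.2] w 0.0878 0.0
tool x,y,z in stand axes [[-0.885, -0.014, -0.466], [-0.029, 0.999, 0.025], [0.465, 0.035, -0.885]]
t 7.0833 q [-1.37, -0.29, -0.44, 2.09, -0.26, 1.84, -1.9] tcp [-0.08    0.096   0.3764] F [  1.2 -13.8   8. ] w 0.088 0.0
tool x,y,z in stand axes [[-0.863, -0.025, -0.505], [-0.05, 0.998, 0.035], [0.503, 0.055, -0.862]]
```

```bash
cat >> h.py <<'E'
C0=np.radians(-100.1);SX=np.array([np.cos(C0),np.sin(C0),0]);SY=np.array([-np.sin(C0),np.cos(C0),0]);B=np.array([.5097,.0903,.125])
def to(*P):
    s=sensors.get_state();M=R.from_quat(s['tool_rot']).as_matrix();p=s['eef_pos']
    for Q in P: print('->',np.round(Q,4),'tool mm',(M.T@(np.array(Q)-p)*1000).round(1))
def grasp(off=5,back=9,up=0.,Bp=None):
    s=sensors.get_state();M=R.from_quat(s['tool_rot']).as_matrix()
    return (B if Bp is None else Bp)+(off*M[:,0]+(back)*M[:,2])/1000+up*(.5*SX+np.array([0,0,.866]))
E
python3 -c "
from h import *
to((0.03,.35,.40),(.25,.40,.40),(.5,.27,.36),grasp(5,-141))"
```

```text
-> [0.03 0.35 0.4 ] tool mm [ 218.8   77.9 -152.4]
-> [0.25 0.4  0.4 ] tool mm [ 289.3  289.7 -185.1]
-> [0.5  0.27 0.36] tool mm [230.1 552.5 -93.3]
-> [0.5151 0.1658 0.2441] tool mm [201.7 576.5  58.8]
```

```bash
python3 -m creep '[{"gripper":1,"delta_pos":[32,10,-22],"roll":0},{"gripper":1,"delta_pos":[64,22,-44],"roll":0},{"gripper":1,"delta_pos":[96,34,-66],"roll":0},{"gripper":1,"delta_pos":[128,46,-88],"roll":0.025},{"gripper":1,"delta_pos":[160,58,-110],"roll":0.025},{"gripper":1,"delta_pos":[192,68,-132],"roll":0.025},{"gripper":1,"delta_pos":[219,78,-152],"roll":0.025},{"gripper":1,"delta_pos":[219,78,-152],"roll":0.025}]'; python3 st.py; python3 -c "
from h import *
to((.25,.40,.40),(.5,.27,.36),grasp(5,-141))"
```

```text
time_s: 7.75
eef_pos: [0.033, 0.3393, 0.3899]
tool_rot: [0.742, 0.616, -0.185, 0.188]
ft_force: [0.5, 0.5, 0.3]
gripper_width: 0.088
gripper_force: 0.0
t 7.75 q [-1.62, 0.15, 0.06, 1.67, -0.05, 1.85, -1.75] tcp [0.033  0.3393 0.3899] F [0.5 0.5 0.3] w 0.088 0.0
tool x,y,z in stand axes [[-0.862, 0.023, -0.507], [-0.004, 0.999, 0.051], [0.507, 0.046, -0.86]]
-> [0.25 0.4  0.4 ] tool mm [ 83.7 203.6 -48.9]
-> [0.5  0.27 0.36] tool mm [ 37.6 469.8  40.6]
-> [0.5167 0.1661 0.2438] tool mm [ 11.7 498.1 192.6]
```

```bash
python3 -c "
from h import *
to((.25,.37,.32))"; python3 -m creep '[{"gripper":1,"delta_pos":[14,34,5],"roll":0},{"gripper":1,"delta_pos":[28,68,8],"roll":0},{"gripper":1,"delta_pos":[42,102,11],"roll":0},{"gripper":1,"delta_pos":[56,136,14],"roll":-0.02},{"gripper":1,"delta_pos":[70,170,17],"roll":-0.02},{"gripper":1,"delta_pos":[84,200,20],"roll":-0.02},{"gripper":1,"delta_pos":[84,200,20],"roll":-0.02}]'; python3 st.py; python3 -c "
from h import *
to((.25,.37,.32),(.5,.27,.33),grasp(5,-141))"
```

```text
-> [0.25 0.37 0.32] tool mm [ 99.  204.7  35.1]
time_s: 8.33
eef_pos: [0.2469, 0.3636, 0.3399]
tool_rot: [0.738, 0.621, -0.187, 0.187]
ft_force: [0.2, -1.5, 0.6]
gripper_width: 0.0875
gripper_force: 0.0
t 8.3333 q [-1.35, 0.33, 0.2, 1.56, 0.11, 1.76, -1.32] tcp [0.2469 0.3636 0.3399] F [ 0.2 -1.5  0.6] w 0.0875 0.0
tool x,y,z in stand axes [[-0.861, 0.007, -0.508], [-0.017, 0.999, 0.043], [0.508, 0.046, -0.86]]
-> [0.25 0.37 0.32] tool mm [16.   1.2 13.8]
-> [0.5  0.27 0.33] tool mm [-34.3 264.   45. ]
-> [0.5167 0.1662 0.2437] tool mm [-75.7 293.2 171.2]
```

```bash
python3 -m creep '[{"gripper":1,"delta_pos":[-5,38,7],"roll":0},{"gripper":1,"delta_pos":[-10,76,14],"roll":0},{"gripper":1,"delta_pos":[-15,114,21],"roll":0},{"gripper":1,"delta_pos":[-20,152,28],"roll":0},{"gripper":1,"delta_pos":[-25,190,34],"roll":0},{"gripper":1,"delta_pos":[-30,228,40],"roll":0},{"gripper":1,"delta_pos":[-34,264,45],"roll":0},{"gripper":1,"delta_pos":[-34,264,45],"roll":0}]'>/dev/null; python3 st.py; python3 -c "
from h import *
to((.5,.27,.33),grasp(5,-141))"
```

```text
t 9.0 q [-1.0, 0.49, 0.33, 1.37, 0.23, 1.68, -0.87] tcp [0.5002 0.2681 0.3307] F [ 0.3 -0.7 -0.6] w 0.0879 0.0
tool x,y,z in stand axes [[-0.861, 0.009, -0.508], [-0.015, 0.999, 0.043], [0.508, 0.045, -0.86]]
-> [0.5  0.27 0.33] tool mm [ 2.  -0.5 -0.3]
-> [0.5168 0.1662 0.2437] tool mm [-39.4  28.9 125.9]
```

```bash
python3 -m creep '[{"gripper":1,"delta_pos":[-13,10,32],"roll":0},{"gripper":1,"delta_pos":[-26,20,64],"roll":0},{"gripper":1,"delta_pos":[-39,29,96],"roll":0},{"gripper":1,"delta_pos":[-39,29,96],"roll":0},{"gripper":1,"delta_pos":[-39,29,96],"roll":0}]'>/dev/null; python3 st.py; python3 -c "
from h import *
to(grasp(5,-141))
s=snap('wrist');cv2.imwrite('pics/w1.png',s['image'][...,::-1])"
```

```text
t 9.4167 q [-0.92, 0.46, 0.34, 1.57, 0.26, 1.49, -0.82] tcp [0.5132 0.1851 0.2685] F [0.7 0.8 0.1] w 0.0881 0.0
tool x,y,z in stand axes [[-0.862, 0.003, -0.507], [-0.019, 0.999, 0.039], [0.507, 0.043, -0.861]]
-> [0.517  0.166  0.2439] tool mm [-3.2  5.9 30.7]
```

View pics/w1.png

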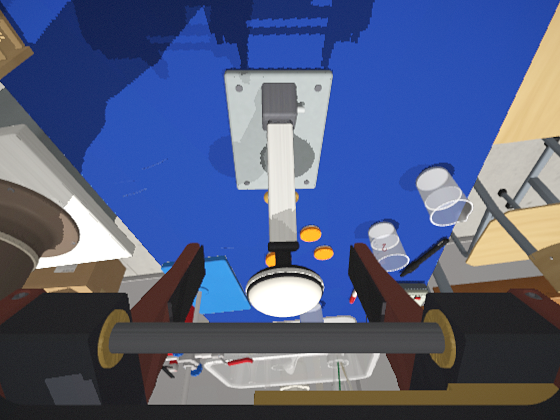

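The wrist view shows the plate at (278,130), the sleeve running from (280,120) to (285,240), brass at about (267,198) and (297,198) on both its sides, and the head at (285,290) between the fingers. The orange discs lie behind, at (311,234), (323,254) and (270,260).

```bash
cat >> h.py <<'E'
def proj(s,P):
    M=np.linalg.inv(s['world_from_camera']);p=M[:3,:3]@np.array(P)+M[:3,3];return np.array([s['cx']+f(s)*p[0]/-p[2],s['cy']-f(s)*p[1]/-p[2]])
E
python3 - <<'E'
from h import *
s=load('wrist');C=cloud(s)
for nm,P in dict(B=B,L=B+SY*.019,R=B-SY*.019,dome=B+SX*.04+[0,0,.12],dish=(.463,-.225,.015)).items(): print(nm,proj(s,P).round(1))
hsv=cv2.cvtColor(s['image'],cv2.COLOR_RGB2HSV)
m=(hsv[...,0]>8)&(hsv[...,0]<28)&(hsv[...,1]>120)&(hsv[...,2]>90);m[:,:240]=0;m[:,345:]=0;m[:150]=0;m[275:]=0
n,l,st,c=cv2.connectedComponentsWithStats(m.astype(np.uint8))
for i in range(1,n):
    if st[i,4]>8: print(c[i].round(1),st[i],np.median(C[l==i],0).round(4), hsv[l==i].mean(0).round())
# sleeve front face points
Q=C-B; sl=np.stack([Q@SX,Q@SY,Q[...,2]],-1)
up=sl@np.array([.5,0,.866]);nrm=sl@np.array([-.866,0,.5])
w=(up>-.06)&(up<.03)&(abs(sl[...,1])<.03)&(abs(nrm)<.03)
print(w.sum(),'normal pct',np.percentile(nrm[w],[10,50,90]).round(4),'y pct',np.percentile(sl[...,1][w],[1,50,99]).round(4))
fr=w&(nrm>.008); 
for a in np.arange(-.06,.03,.015):
    k=fr&(up>=a)&(up<a+.015);print(a.round(3),k.sum(),np.percentile(sl[...,1][k],[3,97]).round(4),np.median(nrm[k]).round(4))
E
```

```text
B [281.7 197.1]
L [297.8 196.9]
R [265.5 197.4]
dome [286.5 310.6]
dish [278.6 261.5]
[265.9 197. ] [264 192   4  11  29] [0.4924 0.0986 0.1298] [ 20. 147. 194.]
[296.4 196.5] [296 193   2   8  14] [0.527  0.0935 0.1308] [ 20. 156. 189.]
[310.1 233.7] [300 227  21  14 244] [ 0.5394 -0.1411  0.0116] [ 19. 206. 240.]
[323.1 252.8] [314 247  19  13 196] [ 0.5628 -0.2173  0.0115] [ 19. 204. 238.]
[270.8 259.2] [266 252  10  15 124] [ 0.4488 -0.2058  0.0156] [ 18. 208. 225.]
2107 normal pct [0.0162 0.0175 0.0184] y pct [-0.0184 -0.0014  0.0159]
-0.06 310 [-0.0152  0.0132] 0.0175
-0.045 323 [-0.0156  0.0131] 0.0175
-0.03 344 [-0.0157  0.0128] 0.0175
-0.015 358 [-0.0161  0.0132] 0.0175
0.0 369 [-0.0162  0.0137] 0.0175
0.015 351 [-0.0155  0.0129] 0.0175
```

```bash
python3 -m creep '[{"gripper":1,"delta_pos":[-2,3,30],"roll":0},{"gripper":1,"delta_pos":[-3,5,60],"roll":0},{"gripper":1,"delta_pos":[-3,5,90],"roll":0},{"gripper":1,"delta_pos":[-3,5,120],"roll":0},{"gripper":1,"delta_pos":[-3,5,140],"roll":0},{"gripper":1,"delta_pos":[-3,5,140],"roll":0}]'>/dev/null; python3 st.py; python3 -c "
from h import *
to(grasp(5,9,0,B-.001*SY))"
```

```text
t 9.9667 q [-0.84, 0.52, 0.35, 1.79, 0.28, 1.18, -0.83] tcp [0.5111 0.1114 0.1478] F [-0.8 -0.6 -0.7] w 0.0877 0.0
tool x,y,z in stand axes [[-0.861, 0.001, -0.509], [-0.02, 0.999, 0.037], [0.508, 0.043, -0.86]]
-> [0.5091 0.0901 0.1147] tool mm [-1.5  0.1 39.4]
```

```bash
python3 -m creep '[{"gripper":1,"delta_pos":[-1,0,20],"roll":0},{"gripper":1,"delta_pos":[-1,0,39],"roll":0},{"gripper":0.1,"delta_pos":[-1,0,39],"roll":0},{"gripper":0.1,"delta_pos":[-1,0,39],"roll":0},{"gripper":0.1,"delta_pos":[-1,0,39],"roll":0},{"gripper":0.1,"delta_pos":[-1,0,39],"roll":0}]' 25 >/dev/null; python3 st.py; python3 -c "
from h import *
to(grasp(5,9,0,B-.001*SY))"
python3 -m creep '[{"gripper":-1,"delta_pos":[0,0,0],"roll":0},{"gripper":-1,"delta_pos":[0,0,0],"roll":0},{"gripper":-1,"delta_pos":[0,0,0],"roll":0},{"gripper":-1,"delta_pos":[0,0,0],"roll":0},{"gripper":-1,"delta_pos":[0,0,0],"roll":0}]' 25 >/dev/null; python3 st.py
```

```text
t 10.4667 q [-0.82, 0.55, 0.35, 1.84, 0.29, 1.1, -0.83] tcp [0.5123 0.0932 0.118 ] F [-0.1  0.2 -0.3] w 0.0645 0.0
tool x,y,z in stand axes [[-0.864, 0.003, -0.504], [-0.021, 0.999, 0.043], [0.504, 0.048, -0.863]]
-> [0.5091 0.0902 0.1147] tool mm [-1.5 -2.8  4.5]
t 10.8833 q [-0.82, 0.55, 0.35, 1.84, 0.29, 1.1, -0.83] tcp [0.5106 0.0918 0.1167] F [-15.6   6.6   7.3] w 0.0314 11.99135722844403
tool x,y,z in stand axes [[-0.863, 0.004, -0.506], [-0.019, 0.999, 0.04], [0.506, 0.044, -0.862]]
```

```bash
python3 -m creep '[{"gripper":-1,"delta_pos":[0,-2,0],"roll":0},{"gripper":-1,"delta_pos":[0,-2,0],"roll":0},{"gripper":-1,"delta_pos":[0,-2,0],"roll":0},{"gripper":-1,"delta_pos":[0,-2,0],"roll":0}]' 28 >/dev/null; python3 st.py
python3 -m creep '[{"gripper":-1,"delta_pos":[-1,0,-0.5],"roll":0},{"gripper":-1,"delta_pos":[-2,0,-1],"roll":0},{"gripper":-1,"delta_pos":[-3,0,-1.5],"roll":0},{"gripper":-1,"delta_pos":[-3,0,-1.5],"roll":0}]' 28 >/dev/null; python3 st.py
```

```text
t 11.2167 q [-0.82, 0.55, 0.35, 1.84, 0.29, 1.1, -0.83] tcp [0.51   0.0919 0.1167] F [ 3.3  0.9 -0.1] w 0.0305 28.126468548152843
tool x,y,z in stand axes [[-0.863, 0.004, -0.505], [-0.02, 0.999, 0.042], [0.505, 0.046, -0.862]]
t 11.55 q [-0.82, 0.54, 0.35, 1.84, 0.29, 1.1, -0.83] tcp [0.5098 0.0908 0.1187] F [ 5.9  1.2 -8.2] w 0.0304 28.11846965623772
tool x,y,z in stand axes [[-0.864, 0.004, -0.504], [-0.02, 0.999, 0.042], [0.504, 0.047, -0.863]]
```

```bash
python3 -m creep '[{"gripper":-1,"delta_pos":[-1,0,-0.5],"roll":0},{"gripper":-1,"delta_pos":[-2,0,-1],"roll":0},{"gripper":-1,"delta_pos":[-3,0,-1.5],"roll":0},{"gripper":-1,"delta_pos":[-3,0,-1.5],"roll":0}]' 28 >/dev/null; python3 st.py; python3 -m creep '[{"gripper":-1,"delta_pos":[-2,0,-1],"roll":0},{"gripper":-1,"delta_pos":[-4,0,-2],"roll":0},{"gripper":-1,"delta_pos":[-5,0,-3],"roll":0},{"gripper":-1,"delta_pos":[-5,0,-3],"roll":0}]' 28 >/dev/null; python3 st.py
python3 - <<'E'
from h import *
for n in('top','scene'):
    s=snap(n);C=cloud(s);Q=C-B;m=(abs(Q@SX-.045)<.06)&(abs(Q@SY)<.06)&(Q[...,2]>.095)&(Q[...,2]<.18)&(s['image'].min(-1)>160)
    P=C[m];print(n,m.sum(),np.percentile(P[:,2],98).round(4),((np.percentile(P,[2,98],0).mean(0)-B)@SX).round(4))
E
```

```text
t 11.8833 q [-0.82, 0.54, 0.35, 1.85, 0.3, 1.1, -0.83] tcp [0.5096 0.0895 0.1209] F [  8.3   1.9 -13.8] w 0.0303 28.094813827719918
tool x,y,z in stand axes [[-0.864, 0.003, -0.503], [-0.021, 0.999, 0.042], [0.503, 0.047, -0.863]]
t 12.2167 q [-0.82, 0.53, 0.36, 1.85, 0.3, 1.11, -0.82] tcp [0.509  0.0861 0.1268] F [ 6.5  2.1 -5.8] w 0.0307 28.1032182126728
tool x,y,z in stand axes [[-0.863, 0.004, -0.504], [-0.021, 0.999, 0.043], [0.504, 0.047, -0.862]]
top 564 0.258 0.0458
scene 408 0.2558 0.0499
```

```bash
python3 -m creep '[{"gripper":-1,"delta_pos":[-3,0,-1.5],"roll":0},{"gripper":-1,"delta_pos":[-6,0,-3.5],"roll":0},{"gripper":-1,"delta_pos":[-9,0,-5],"roll":0},{"gripper":-1,"delta_pos":[-12,0,-7],"roll":0},{"gripper":-1,"delta_pos":[-15,0,-8.5],"roll":0},{"gripper":-1,"delta_pos":[-15,0,-8.5],"roll":0}]' 28 >/dev/null; python3 st.py; cat > dome.py <<'E'
from h import *
for n in('top','scene'):
    s=snap(n);C=cloud(s);Q=C-B;m=(abs(Q@SX-.045)<.06)&(abs(Q@SY)<.06)&(Q[...,2]>.095)&(Q[...,2]<.18)&(s['image'].min(-1)>160)
    P=C[m];c=np.percentile(P,[2,98],0).mean(0);k=np.hypot(*(P-c)[:,:2].T)<.012;print(n,m.sum(),'top z',np.median(P[k,2]).round(4),'max',P[:,2].max().round(4),'sx',((c-B)@SX).round(4),'sy',((c-B)@SY).round(4))
E
python3 dome.py
```

```text
t 12.8167 q [-0.81, 0.5, 0.36, 1.85, 0.31, 1.13, -0.81] tcp [0.5074 0.0768 0.1431] F [4.3 0.7 8.1] w 0.0301 28.238105321670446
tool x,y,z in stand axes [[-0.863, 0.005, -0.505], [-0.02, 0.999, 0.044], [0.505, 0.048, -0.862]]
top 578 top z 0.2715 max 0.2783 sx 0.0545 sy 0.0006
scene 419 top z 0.2701 max 0.2739 sx 0.0565 sy -0.0022
```

```bash
python3 -m creep '[{"gripper":-1,"delta_pos":[-1,0,-0.6],"roll":0},{"gripper":-1,"delta_pos":[-2,0,-1.2],"roll":0},{"gripper":-1,"delta_pos":[-3,0,-1.8],"roll":0},{"gripper":-1,"delta_pos":[-4,0,-2.4],"roll":0},{"gripper":-1,"delta_pos":[-4,0,-2.4],"roll":0}]' 28 >/dev/null; python3 st.py;python3 -m creep '[{"gripper":-1,"delta_pos":[-1,0,-0.6],"roll":0},{"gripper":-1,"delta_pos":[-2,0,-1.2],"roll":0},{"gripper":-1,"delta_pos":[-2,0,-1.2],"roll":0}]' 28 >/dev/null; python3 st.py; python3 dome.py
```

```text
t 13.3333 q [-0.81, 0.49, 0.36, 1.85, 0.31, 1.14, -0.81] tcp [0.507  0.0746 0.1471] F [5.8 0.4 2.7] w 0.0304 28.205006834705273
tool x,y,z in stand axes [[-0.863, 0.005, -0.505], [-0.02, 0.999, 0.044], [0.505, 0.048, -0.862]]
t 13.5833 q [-0.81, 0.49, 0.37, 1.85, 0.31, 1.14, -0.8] tcp [0.5068 0.0738 0.1486] F [ 7.6  0.8 -2.7] w 0.0302 28.16680128851658
tool x,y,z in stand axes [[-0.863, 0.005, -0.505], [-0.02, 0.999, 0.044], [0.504, 0.048, -0.862]]
top 572 top z 0.2766 max 0.2821 sx 0.0573 sy 0.0006
scene 419 top z 0.2755 max 0.2787 sx 0.0613 sy -0.0014
```

```bash
for i in 1 2 3; do python3 -m creep '[{"gripper":-1,"delta_pos":[-0.5,0,-0.3],"roll":0},{"gripper":-1,"delta_pos":[-1,0,-0.6],"roll":0},{"gripper":-1,"delta_pos":[-1,0,-0.6],"roll":0}]' 28 >/dev/null; python3 st.py|head -1; done; python3 dome.py
```

```text
t 13.9333 q [-0.81, 0.49, 0.37, 1.85, 0.31, 1.14, -0.8] tcp [0.5068 0.0735 0.1492] F [ 8.6  0.9 -6.6] w 0.0306 28.138531975855585
t 14.1833 q [-0.81, 0.48, 0.37, 1.85, 0.31, 1.14, -0.8] tcp [0.5067 0.0733 0.1494] F [ 11.2  -1.1 -14.4] w 0.0301 28.096463978836255
t 14.4333 q [-0.81, 0.48, 0.37, 1.85, 0.31, 1.14, -0.8] tcp [0.5067 0.0733 0.1497] F [ 13.3   0.7 -21.6] w 0.0309 28.021428805550386
top 581 top z 0.2763 max 0.2831 sx 0.0575 sy 0.0004
scene 423 top z 0.2763 max 0.2793 sx 0.0616 sy -0.0016
```

The force now rises with no further motion, so the buttons have popped into the holes. I'll relax, open, back off and check.

```bash
python3 -m creep '[{"gripper":-1,"delta_pos":[2,-0.5,1],"roll":0},{"gripper":-1,"delta_pos":[2,-0.5,1],"roll":0},{"gripper":1,"delta_pos":[2,-0.5,1],"roll":0},{"gripper":1,"delta_pos":[2,-0.5,1],"roll":0},{"gripper":1,"delta_pos":[2,-0.5,1],"roll":0},{"gripper":1,"delta_pos":[2,-0.5,1],"roll":0},{"gripper":1,"delta_pos":[2,-0.5,1],"roll":0},{"gripper":1,"delta_pos":[2,-0.5,1],"roll":0}]' >/dev/null; python3 st.py; python3 -m creep '[{"gripper":1,"delta_pos":[4,0,-30],"roll":0},{"gripper":1,"delta_pos":[6,0,-60],"roll":0},{"gripper":1,"delta_pos":[6,0,-95],"roll":0},{"gripper":1,"delta_pos":[6,0,-130],"roll":0},{"gripper":1,"delta_pos":[6,0,-130],"roll":0},{"gripper":1,"delta_pos":[6,0,-130],"roll":0}]' >/dev/null; python3 st.py; python3 dome.py
python3 - <<'E'
from h import *
s=snap('wrist');p=proj(s,B);print(p);u,v=p.astype(int)
cv2.imwrite('pics/w2.png',cv2.resize(s['image'][v-50:v+50,u-65:u+65,::-1],None,fx=5,fy=5,interpolation=cv2.INTER_CUBIC))
E
```

```text
t 15.2 q [-0.81, 0.48, 0.37, 1.85, 0.31, 1.14, -0.8] tcp [0.5045 0.0733 0.1497] F [-0.1 -0.  -1. ] w 0.0666 0.0
tool x,y,z in stand axes [[-0.862, 0.004, -0.506], [-0.019, 0.999, 0.041], [0.506, 0.045, -0.862]]
t 15.7 q [-0.89, 0.42, 0.36, 1.64, 0.28, 1.43, -0.8] tcp [0.5119 0.1455 0.2596] F [-0.3 -0.  -0.7] w 0.0875 0.0
tool x,y,z in stand axes [[-0.864, 0.004, -0.504], [-0.021, 0.999, 0.043], [0.503, 0.048, -0.863]]
top 585 top z 0.2753 max 0.2829 sx 0.0573 sy 0.0007
scene 416 top z 0.2758 max 0.2786 sx 0.062 sy -0.0015
[278.49286646 176.84703922]
```

View pics/w2.png

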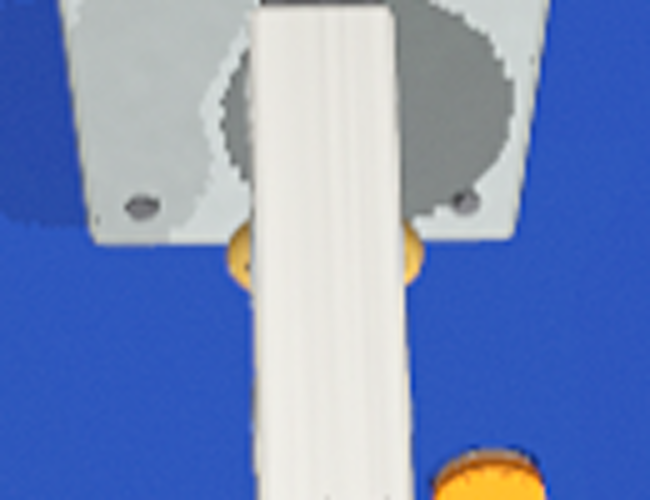

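Both brass buttons stand out at (240,257) and (412,255), and the sleeve's lower edge is near (320,8), about 50 mm below them. So the sleeve is locked in the next pair of holes. Next I'll bring the tool back upright by over-reaching at the left, then pick up the dish.

```bash
python3 -c "
from h import *
to((.5,.25,.38),(.2,.5,.42),(.1,.57,.45))"
```

```text
-> [0.5  0.25 0.38] tool mm [  26.8  -22.5 -159. ]
-> [0.2  0.5  0.42] tool mm [ 171.8 -356.1 -306.5]
-> [0.1  0.57 0.45] tool mm [ 200.4 -464.6 -363.2]
```

```bash
python3 -m creep '[{"gripper":1,"delta_pos":[6,-5,-38],"roll":0},{"gripper":1,"delta_pos":[12,-10,-76],"roll":0},{"gripper":1,"delta_pos":[20,-16,-115],"roll":0},{"gripper":1,"delta_pos":[27,-22,-153],"roll":0},{"gripper":1,"delta_pos":[40,-52,-170],"roll":0},{"gripper":1,"delta_pos":[54,-84,-186],"roll":0},{"gripper":1,"delta_pos":[68,-116,-200],"roll":0},{"gripper":1,"delta_pos":[82,-148,-214],"roll":0}]'>/dev/null; python3 st.py; python3 -c "
from h import *
to((.2,.5,.42),(.1,.57,.45))"
```

```text
t 16.5167 q [-1.24, 0.42, 0.38, 1.33, 0.15, 1.85, -1.02] tcp [0.3864 0.3448 0.3945] F [ 0.   0.7 -0.2] w 0.0875 0.0
tool x,y,z in stand axes [[-0.862, 0.006, -0.508], [-0.017, 0.999, 0.04], [0.507, 0.044, -0.861]]
-> [0.2  0.5  0.42] tool mm [  89.3 -207.4  -92. ]
-> [0.1  0.57 0.45] tool mm [ 117.7 -315.9 -148.7]
```

```bash
python3 -m creep '[{"gripper":1,"delta_pos":[8,-36,-4],"roll":0},{"gripper":1,"delta_pos":[18,-74,-12],"roll":0},{"gripper":1,"delta_pos":[30,-112,-22],"roll":0},{"gripper":1,"delta_pos":[45,-150,-35],"roll":0},{"gripper":1,"delta_pos":[62,-188,-52],"roll":0},{"gripper":1,"delta_pos":[80,-226,-72],"roll":0},{"gripper":1,"delta_pos":[98,-264,-95],"roll":0},{"gripper":1,"delta_pos":[112,-300,-120],"roll":0}]'>/dev/null; python3 st.py; python3 -m creep '[{"gripper":1,"delta_pos":[40,0,-10],"roll":0},{"gripper":1,"delta_pos":[80,0,-20],"roll":0},{"gripper":1,"delta_pos":[120,0,-30],"roll":0},{"gripper":1,"delta_pos":[150,0,-30],"roll":0},{"gripper":1,"delta_pos":[150,0,-30],"roll":0},{"gripper":1,"delta_pos":[150,0,-30],"roll":0}]'>/dev/null; python3 st.py
```

```text
t 17.1833 q [-1.61, 0.4, 0.34, 1.36, 0.0, 1.85, -1.42] tcp [0.1709 0.4689 0.3847] F [ 1.3  0.8 -2. ] w 0.0876 0.0
tool x,y,z in stand axes [[-0.898, -0.001, -0.439], [-0.035, 0.997, 0.069], [0.438, 0.077, -0.896]]
t 17.6833 q [-1.46, 0.61, 0.11, 1.02, 0.04, 1.85, -1.49] tcp [0.1803 0.6172 0.3641] F [-3.8  0.6  1.6] w 0.0877 0.0
tool x,y,z in stand axes [[-0.943, -0.034, -0.33], [-0.062, 0.995, 0.076], [0.326, 0.092, -0.941]]
```

```bash
python3 -m creep '[{"gripper":1,"delta_pos":[-8,-40,-5],"roll":0},{"gripper":1,"delta_pos":[-16,-80,-10],"roll":0},{"gripper":1,"delta_pos":[-24,-120,-14],"roll":0},{"gripper":1,"delta_pos":[-30,-160,-18],"roll":0},{"gripper":1,"delta_pos":[-36,-200,-23],"roll":0},{"gripper":1,"delta_pos":[-39,-237,-27],"roll":0},{"gripper":1,"delta_pos":[-39,-237,-27],"roll":0},{"gripper":1,"delta_pos":[-39,-237,-27],"roll":0}]'>/dev/null; python3 st.py; python3 -m creep '[{"gripper":1,"delta_pos":[40,0,-20],"roll":0},{"gripper":1,"delta_pos":[80,0,-40],"roll":0},{"gripper":1,"delta_pos":[120,0,-60],"roll":0},{"gripper":1,"delta_pos":[150,0,-80],"roll":0},{"gripper":1,"delta_pos":[150,0,-80],"roll":0},{"gripper":1,"delta_pos":[150,0,-80],"roll":0}]'>/dev/null; python3 st.py
```

```text
t 18.35 q [-1.84, 0.56, 0.21, 1.09, -0.1, 1.85, -1.8] tcp [-0.0523  0.6105  0.3685] F [ 0.2 -0.6 -0. ] w 0.088 0.0
tool x,y,z in stand axes [[-0.942, -0.016, -0.334], [-0.048, 0.995, 0.088], [0.331, 0.099, -0.938]]
t 18.85 q [-1.64, 0.63, -0.18, 0.7, 0.12, 1.85, -1.88] tcp [-0.0498  0.7382  0.4641] F [ 3.8  1.5 -2.2] w 0.0879 0.0
tool x,y,z in stand axes [[-0.998, -0.05, -0.033], [-0.05, 0.999, 0.019], [0.032, 0.021, -0.999]]
```

```bash
python3 -c "
from h import *
to((.2,.54,.42),(.40,.36,.42),(.5,.1,.42),(.47,-.1,.40),(.463,-.225,.25))
t=load('top');print('rod foot',onz(t,393,296,0))"
```

```text
-> [0.2  0.54 0.42] tool mm [-163.6  271.8   54.8]
-> [0.4  0.36 0.42] tool mm [-316.8  492.8   64.1]
-> [0.5  0.1  0.42] tool mm [-562.   624.6   74.8]
-> [ 0.47 -0.1   0.4 ] tool mm [-763.4  619.5  101.4]
-> [ 0.463 -0.225  0.25 ] tool mm [-883.3  625.3  255.6]
rod foot [ 0.23804298 -0.3442872   0.        ]
```

```bash
python3 -m creep '[{"gripper":1,"delta_pos":[-20,34,7],"roll":0},{"gripper":1,"delta_pos":[-41,68,14],"roll":0},{"gripper":1,"delta_pos":[-62,102,21],"roll":0},{"gripper":1,"delta_pos":[-83,136,28],"roll":0},{"gripper":1,"delta_pos":[-104,170,35],"roll":0},{"gripper":1,"delta_pos":[-125,204,42],"roll":0},{"gripper":1,"delta_pos":[-146,238,49],"roll":0},{"gripper":1,"delta_pos":[-164,272,55],"roll":0}]'>/dev/null; python3 -m creep '[{"gripper":1,"delta_pos":[-23,32,1],"roll":0},{"gripper":1,"delta_pos":[-46,64,2],"roll":0},{"gripper":1,"delta_pos":[-69,96,4],"roll":0},{"gripper":1,"delta_pos":[-92,128,5],"roll":0},{"gripper":1,"delta_pos":[-115,160,6],"roll":0},{"gripper":1,"delta_pos":[-138,192,8],"roll":0},{"gripper":1,"delta_pos":[-160,221,9],"roll":0},{"gripper":1,"delta_pos":[-190,235,9],"roll":0}]'>/dev/null; python3 st.py; python3 -c "
from h import *
to((.5,.1,.42),(.47,-.1,.40),(.463,-.225,.25))"
```

```text
t 20.1833 q [-0.83, 0.13, 0.06, 1.52, 0.04, 1.51, -0.91] tcp [0.4131 0.3146 0.4221] F [ 0.7 -0.3 -0.6] w 0.0879 0.0
tool x,y,z in stand axes [[-0.998, -0.038, -0.041], [-0.039, 0.999, 0.028], [0.04, 0.03, -0.999]]
-> [0.5  0.1  0.42] tool mm [-200.3  115.3   13.6]
-> [ 0.47 -0.1   0.4 ] tool mm [-401.6  112.3   41.8]
-> [ 0.463 -0.225  0.25 ] tool mm [-520.1  118.2  197. ]
```

```bash
python3 -m creep '[{"gripper":1,"delta_pos":[-33,19,2],"roll":0},{"gripper":1,"delta_pos":[-66,38,4],"roll":0},{"gripper":1,"delta_pos":[-100,57,7],"roll":0},{"gripper":1,"delta_pos":[-134,76,10],"roll":0},{"gripper":1,"delta_pos":[-168,96,12],"roll":0},{"gripper":1,"delta_pos":[-204,112,14],"roll":0},{"gripper":1,"delta_pos":[-244,113,18],"roll":0},{"gripper":1,"delta_pos":[-284,113,22],"roll":0}]'>/dev/null; python3 -m creep '[{"gripper":1,"delta_pos":[-39,0,5],"roll":0},{"gripper":1,"delta_pos":[-78,0,12],"roll":0},{"gripper":1,"delta_pos":[-117,0,20],"roll":0},{"gripper":1,"delta_pos":[-150,0,40],"roll":0},{"gripper":1,"delta_pos":[-180,0,65],"roll":0},{"gripper":1,"delta_pos":[-200,0,95],"roll":0},{"gripper":1,"delta_pos":[-205,0,125],"roll":0},{"gripper":1,"delta_pos":[-205,0,155],"roll":0}]'>/dev/null; python3 st.py; python3 - <<'E'
from h import *
to((.463,-.225,.10))
s=snap('wrist');C=cloud(s);hsv=cv2.cvtColor(s['image'],cv2.COLOR_RGB2HSV)
m=(hsv[...,0]<25)&(hsv[...,1]>130)&(hsv[...,2]>150)
n,l,st,c=cv2.connectedComponentsWithStats(m.astype(np.uint8))
for i in range(1,n):
    if st[i,4]>150: print(c[i].round(1),st[i],np.median(C[l==i],0).round(4),onz(s,*c[i],.015).round(4),(C[l==i].max(0)-C[l==i].min(0)).round(3))
cv2.imwrite('pics/w3.png',s['image'][...,::-1])
E
```

```text
t 21.5167 q [-0.21, 0.13, 0.54, 1.89, -0.04, 1.11, 0.2] tcp [ 0.4584 -0.1922  0.2673] F [ 0.6  0.9 -0.6] w 0.088 0.0
tool x,y,z in stand axes [[-0.999, -0.037, -0.039], [-0.038, 0.999, 0.028], [0.038, 0.029, -0.999]]
-> [ 0.463 -0.225  0.1  ] tool mm [-25.3   4.4 168.6]
[325.4 127.9] [311 112  30  32 760] [ 0.5392 -0.1452  0.0121] [ 0.5388 -0.1449  0.015 ] [0.094 0.066 0.427]
[345.5 179. ] [331 165  29  29 639] [ 0.5626 -0.2209  0.0122] [ 0.5618 -0.22    0.015 ] [0.116 0.144 0.427]
[277.3 189.5] [ 258  171   40   38 1187] [ 0.4625 -0.2209  0.0163] [ 0.4624 -0.2213  0.015 ] [0.058 0.154 0.426]
```

View pics/w3.png

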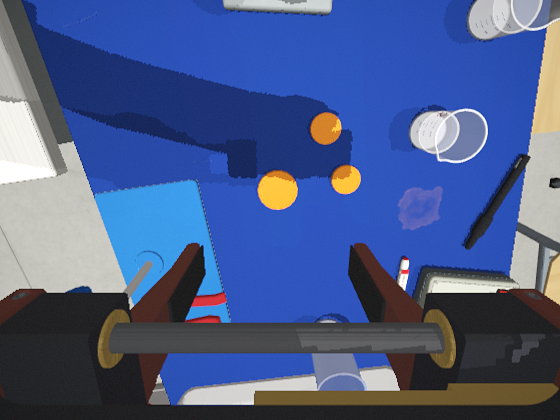

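The close wrist view shows the big orange dish at (277,190), with the two smaller ones at (325,128) and (345,179). The clamp jaws at (205,310) are clear of the path.

```bash
python3 -m creep '[{"gripper":1,"delta_pos":[-7,4,38],"roll":0},{"gripper":1,"delta_pos":[-14,4,76],"roll":0},{"gripper":1,"delta_pos":[-20,4,114],"roll":0},{"gripper":1,"delta_pos":[-22,4,150],"roll":0},{"gripper":1,"delta_pos":[-22,4,185],"roll":0},{"gripper":1,"delta_pos":[-20,4,210],"roll":0},{"gripper":1,"delta_pos":[-20,4,225],"roll":0},{"gripper":1,"delta_pos":[-20,4,225],"roll":0}]'>/dev/null; python3 st.py; python3 -c "
from h import *
to((.4626,-.2225,.0045))"
```

```text
t 22.2333 q [-0.03, 0.48, 0.44, 2.08, -0.29, 0.61, 0.47] tcp [ 0.4646 -0.2178  0.0423] F [-0.9  0.   0.7] w 0.0877 0.0
tool x,y,z in stand axes [[-0.998, -0.043, -0.038], [-0.044, 0.999, 0.022], [0.037, 0.024, -0.999]]
-> [ 0.4626 -0.2225  0.0045] tool mm [-3.5 -2.2 37.9]
```

```bash
python3 -m creep '[{"gripper":1,"delta_pos":[-3,-2,15],"roll":0},{"gripper":1,"delta_pos":[-3.5,-2,30],"roll":0},{"gripper":1,"delta_pos":[-3.5,-2,38],"roll":0},{"gripper":1,"delta_pos":[-3.5,-2,38],"roll":0},{"gripper":1,"delta_pos":[-3.5,-2,38],"roll":0}]' >/dev/null; python3 st.py; python3 -m creep '[{"gripper":0.4,"delta_pos":[0,0,0],"roll":0},{"gripper":-1,"delta_pos":[0,0,0],"roll":0},{"gripper":-1,"delta_pos":[0,0,0],"roll":0},{"gripper":-1,"delta_pos":[0,0,0],"roll":0},{"gripper":-1,"delta_pos":[0,0,0],"roll":0},{"gripper":-1,"delta_pos":[0,0,0],"roll":0}]' 10 >/dev/null; python3 st.py
```

```text
t 22.65 q [0.02, 0.54, 0.4, 2.09, -0.34, 0.53, 0.52] tcp [ 0.4659 -0.2225  0.0078] F [ 0.2 -0.5 -0.5] w 0.0879 0.0
tool x,y,z in stand axes [[-0.998, -0.044, -0.038], [-0.045, 0.999, 0.028], [0.037, 0.03, -0.999]]
t 23.15 q [0.02, 0.54, 0.4, 2.09, -0.34, 0.53, 0.52] tcp [ 0.4659 -0.2219  0.0074] F [-1.1  0.4  4.1] w 0.0578 10.039184242486954
tool x,y,z in stand axes [[-0.998, -0.045, -0.038], [-0.046, 0.999, 0.028], [0.037, 0.03, -0.999]]
```

```bash
python3 -m creep '[{"gripper":-1,"delta_pos":[0,0,-10],"roll":0},{"gripper":-1,"delta_pos":[0,0,-30],"roll":0},{"gripper":-1,"delta_pos":[0,0,-60],"roll":0},{"gripper":-1,"delta_pos":[2,0,-95],"roll":0},{"gripper":-1,"delta_pos":[5,0,-130],"roll":0},{"gripper":-1,"delta_pos":[8,0,-165],"roll":0},{"gripper":-1,"delta_pos":[12,0,-200],"roll":0},{"gripper":-1,"delta_pos":[14,0,-230],"roll":0}]' 12 >/dev/null; python3 -m creep '[{"gripper":-1,"delta_pos":[0,0,-30],"roll":0},{"gripper":-1,"delta_pos":[0,0,-60],"roll":0},{"gripper":-1,"delta_pos":[0,0,-90],"roll":0},{"gripper":-1,"delta_pos":[0,0,-110],"roll":0},{"gripper":-1,"delta_pos":[0,0,-110],"roll":0}]' >/dev/null; python3 st.py;  python3 -c "
from h import *
P=B+.058*SX
to((P[0],P[1],.36))"
```

```text
t 24.2333 q [-0.25, 0.06, 0.57, 1.76, -0.0, 1.29, 0.19] tcp [ 0.4609 -0.1948  0.3509] F [ 0.6 -0.3 -0. ] w 0.0572 11.990224421024323
tool x,y,z in stand axes [[-0.998, -0.043, -0.038], [-0.045, 0.998, 0.035], [0.036, 0.037, -0.999]]
-> [0.4995 0.0332 0.36  ] tool mm [230.6   8.7 -17.6]
```

```bash
python3 -m creep '[{"gripper":-1,"delta_pos":[15,0,-5],"roll":0},{"gripper":-1,"delta_pos":[50,2,-15],"roll":0},{"gripper":-1,"delta_pos":[85,3,-17],"roll":0},{"gripper":-1,"delta_pos":[120,4,-17],"roll":0},{"gripper":-1,"delta_pos":[155,5,-17],"roll":0},{"gripper":-1,"delta_pos":[190,7,-17],"roll":0},{"gripper":-1,"delta_pos":[218,9,-17],"roll":0},{"gripper":-1,"delta_pos":[231,9,-17],"roll":0}]' >/dev/null; python3 -m creep '[{"gripper":-1,"delta_pos":[0,0,0],"roll":0},{"gripper":-1,"delta_pos":[0,0,0],"roll":0},{"gripper":-1,"delta_pos":[0,0,0],"roll":0}]' >/dev/null; python3 st.py;  python3 - <<'E'
from h import *
P=B+.058*SX
to((P[0],P[1],.30))
s=snap('wrist');t=snap('scene');T=snap('top')
hs=cv2.cvtColor(s['image'],cv2.COLOR_RGB2HSV);C=cloud(s)
for n,q in(('wrist',s),('scene',t),('top',T)):
    hs=cv2.cvtColor(q['image'],cv2.COLOR_RGB2HSV);C=cloud(q);D=C-P
    m=(hs[...,0]<25)&(hs[...,1]>120)&(hs[...,2]>90)&(np.hypot(D[...,0],D[...,1])<.06)&(C[...,2]>.33)&(C[...,2]<.40)
    p=C[m]
    if len(p): print(n,m.sum(),np.percentile(p,[2,50,98],0).round(4).tolist())
u=proj(t,P+[0,0,.3-.125+.02]).astype(int);print(u)
a=t['image'][u[1]-50:u[1]+50,u[0]-50:u[0]+50,::-1];u=proj(T,P+[0,0,.22]).astype(int);print(u)
cv2.imwrite('pics/c4.png',np.hstack([cv2.resize(a,(400,400),interpolation=2),cv2.resize(s['image'][:,70:490,::-1],(400,400),interpolation=2)]))
E
```

```text
t 25.15 q [-0.52, 0.08, 0.36, 1.72, 0.02, 1.33, -0.3] tcp [0.4984 0.0321 0.3546] F [-0.1 -0.  -1.3] w 0.0577 11.989540457725525
tool x,y,z in stand axes [[-0.998, -0.042, -0.039], [-0.043, 0.999, 0.028], [0.038, 0.03, -0.999]]
-> [0.4995 0.0332 0.3   ] tool mm [ 3.3 -0.6 54.5]
wrist 6883 [[0.4724, 0.0067, 0.3585], [0.4979, 0.0348, 0.3636], [0.5232, 0.0593, 0.3648]]
scene 292 [[0.4702, 0.0009, 0.3564], [0.4962, 0.0242, 0.362], [0.5302, 0.0533, 0.3776]]
[280 180]
[275 205]
```

View pics/c4.png

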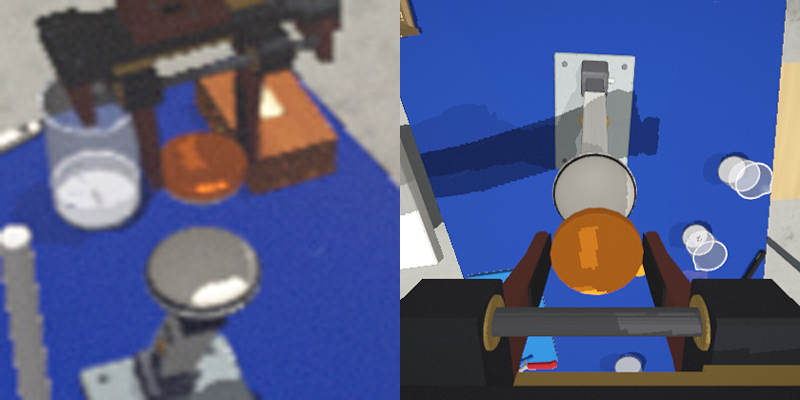

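The left crop (scene) shows the dish level between the fingers at (203,165), above the dome at (203,270). The right crop (wrist) shows the dish at (597,250) and the dome's rim circle at (594,195). I'll fit the dome and the dish in the same wrist view.

```bash
python3 - <<'E'
from h import *
P=B+.058*SX
for n in('wrist','top','scene'):
    s=load(n);C=cloud(s);D=C-P;im=s['image'].astype(int)
    m=(np.hypot(D[...,0],D[...,1])<.042)&(C[...,2]>.262)&(C[...,2]<.29)&(im.max(-1)-im.min(-1)<40)&(im.min(-1)>70)
    p=C[m]
    if len(p)<50: print(n,len(p));continue
    for _ in range(3):
        r=.080; # fit centre with fixed radius (Gauss-Newton)
        c=np.array([P[0],P[1],.2])
        for _ in range(20):
            d=p-c;L=np.linalg.norm(d,axis=1);dx=np.linalg.lstsq(-d/L[:,None],r-L,rcond=None)[0];c=c+dx
        k=abs(L-r)<.0025;p=p[k]
    print(n,len(p),'dome centre',c.round(4),'top z',(c[2]+r).round(4),'rel P',((c-P)[:2]*1000).round(1))
E
```

```text
wrist 3670 dome centre [0.4988 0.0325 0.1977] top z 0.2777 rel P [-0.7 -0.7]
top 0
scene 312 dome centre [0.5012 0.0349 0.1954] top z 0.2754 rel P [1.7 1.7]
```

```bash
python3 -c "
from h import *
to((.4992,.032,.288))"; python3 -m creep '[{"gripper":-1,"delta_pos":[1,0.5,15],"roll":0},{"gripper":-1,"delta_pos":[2,0.5,35],"roll":0},{"gripper":-1,"delta_pos":[2.5,0.5,52],"roll":0},{"gripper":-1,"delta_pos":[2.5,0.5,62],"roll":0},{"gripper":-1,"delta_pos":[2.5,0.5,66],"roll":0},{"gripper":-1,"delta_pos":[2.5,0.5,66],"roll":0},{"gripper":-1,"delta_pos":[2.5,0.5,66],"roll":0}]' >/dev/null; python3 st.py; python3 -c "
from h import *
to((.4992,.032,.284))"
```

```text
-> [0.4992 0.032  0.288 ] tool mm [ 2.1 -1.2 66.8]
t 25.8833 q [-0.51, 0.13, 0.36, 1.83, 0.0, 1.18, -0.29] tcp [0.5014 0.0336 0.2893] F [ 0.9 -0.1 -0.4] w 0.0574 11.989675015211105
tool x,y,z in stand axes [[-0.998, -0.044, -0.038], [-0.045, 0.999, 0.029], [0.036, 0.031, -0.999]]
-> [0.4992 0.032  0.284 ] tool mm [-1.7 -2.1  5.3]
```

```bash
cat > dd.py <<'E'
from h import *
P=B+.058*SX;s=snap('wrist');C=cloud(s);D=C-P;hs=cv2.cvtColor(s['image'],cv2.COLOR_RGB2HSV)
m=(hs[...,0]<25)&(hs[...,1]>120)&(hs[...,2]>90)&(np.hypot(D[...,0],D[...,1])<.06)&(C[...,2]>.27)&(C[...,2]<.40)
p=C[m];e=np.percentile(p,[1,99],0);print('dish ext',e.round(4).tolist(),'mid',e.mean(0).round(4),'minus dome mm',((e.mean(0)[:2]-[.4988,.0325])*1000).round(1))
E
python3 dd.py; python3 -m creep '[{"gripper":-1,"delta_pos":[-1,-1,2],"roll":0},{"gripper":-1,"delta_pos":[-1.5,-1.5,3],"roll":0},{"gripper":-1,"delta_pos":[-1.5,-1.5,3],"roll":0},{"gripper":-1,"delta_pos":[-1.5,-1.5,3],"roll":0}]' >/dev/null; python3 st.py; python3 dd.py
```

```text
dish ext [[0.4722, 0.0081, 0.2929], [0.5535, 0.0725, 0.3998]] mid [0.5128 0.0403 0.3463] minus dome mm [14.   7.8]
t 26.2667 q [-0.51, 0.13, 0.36, 1.84, 0.0, 1.17, -0.29] tcp [0.4995 0.0326 0.2859] F [ 0.4  0.1 -0.3] w 0.0578 11.98963612318039
tool x,y,z in stand axes [[-0.998, -0.044, -0.038], [-0.045, 0.999, 0.029], [0.036, 0.03, -0.999]]
dish ext [[0.4703, 0.0071, 0.2895], [0.5518, 0.0713, 0.3991]] mid [0.511  0.0392 0.3443] minus dome mm [12.2  6.7]
```

```bash
sed -i 's/<.40)/<.312)/;s/<.06)/<.034)/' dd.py; python3 dd.py
```

```text
dish ext [[0.4722, 0.0057, 0.2882], [0.5254, 0.0602, 0.2963]] mid [0.4988 0.033  0.2922] minus dome mm [0.  0.5]
```

Centred to within 1 mm. I'll lower it to contact.

```bash
for i in 1 2 3; do python3 -m creep '[{"gripper":-1,"delta_pos":[0,0,0.5],"roll":0},{"gripper":-1,"delta_pos":[0,0,1],"roll":0},{"gripper":-1,"delta_pos":[0,0,1],"roll":0}]' >/dev/null; python3 st.py|head -1|cut -c 60-; done
```

```text
[0.4994 0.0325 0.2845] F [-0.7 -0.2 -0.7] w 0.0576 11.989622712135315
p [0.4996 0.0326 0.2837] F [0.5 0.8 0.3] w 0.0574 11.994980871677399
p [0.4997 0.0326 0.2827] F [0.1 1.1 0.7] w 0.0577 11.999219208955765
```

```bash
for i in 1 2 3; do python3 -m creep '[{"gripper":-1,"delta_pos":[0,0,0.5],"roll":0},{"gripper":-1,"delta_pos":[0,0,0.5],"roll":0},{"gripper":-1,"delta_pos":[0,0,0.5],"roll":0}]' >/dev/null; python3 st.py|head -1|cut -c 60-; done; python3 dd.py
```

```text
p [0.4997 0.0326 0.2824] F [-0.3  1.1  2.8] w 0.0573 12.016069293022156
p [0.4997 0.0325 0.2821] F [-0.9  0.9  6. ] w 0.0578 12.038366049528122
p [0.4998 0.0325 0.2819] F [-1.7  0.9  8.1] w 0.0574 12.056710124015808
dish ext [[0.4724, 0.0058, 0.285], [0.5257, 0.0602, 0.2928]] mid [0.499  0.033  0.2889] minus dome mm [0.2 0.5]
```

```bash
python3 -m creep '[{"gripper":-1,"delta_pos":[0,0,-0.5],"roll":0},{"gripper":-1,"delta_pos":[0,0,-0.9],"roll":0},{"gripper":-1,"delta_pos":[0,0,-0.9],"roll":0},{"gripper":-1,"delta_pos":[0,0,-0.9],"roll":0}]' 4 >/dev/null; python3 st.py|head -1|cut -c 60-; python3 -m creep '[{"gripper":0.34,"delta_pos":[0,0,-0.9],"roll":0},{"gripper":0.36,"delta_pos":[0,0,-0.9],"roll":0},{"gripper":0.4,"delta_pos":[0,0,-0.9],"roll":0},{"gripper":0.45,"delta_pos":[0,0,-0.9],"roll":0},{"gripper":0.5,"delta_pos":[0,0,-0.9],"roll":0},{"gripper":0.6,"delta_pos":[0,0,-0.9],"roll":0},{"gripper":0.8,"delta_pos":[0,0,-0.9],"roll":0},{"gripper":1,"delta_pos":[0,0,-0.9],"roll":0}]' >/dev/null; python3 st.py|head -1|cut -c 60-;python3 dd.py
```

```text
[0.4996 0.0322 0.2819] F [ 0.2 -0.8  1.9] w 0.0582 4.005299806594849
p [0.4995 0.0325 0.2829] F [ 0.8 -1.1 -0.4] w 0.0805 0.0
dish ext [[0.4724, 0.0049, 0.2859], [0.5251, 0.0595, 0.2939]] mid [0.4988 0.0322 0.2899] minus dome mm [-0.  -0.3]
```

Released and centred. I'll retreat straight up and check.

```bash
python3 -m creep '[{"gripper":1,"delta_pos":[0,0,0],"roll":0},{"gripper":1,"delta_pos":[0,0,-5],"roll":0},{"gripper":1,"delta_pos":[0,0,-15],"roll":0},{"gripper":1,"delta_pos":[0,0,-30],"roll":0},{"gripper":1,"delta_pos":[0,0,-55],"roll":0},{"gripper":1,"delta_pos":[0,0,-85],"roll":0},{"gripper":1,"delta_pos":[0,0,-110],"roll":0},{"gripper":1,"delta_pos":[0,0,-120],"roll":0}]' >/dev/null; python3 -m creep '[{"gripper":1,"delta_pos":[0,0,0],"roll":0},{"gripper":1,"delta_pos":[0,0,0],"roll":0},{"gripper":1,"delta_pos":[0,0,0],"roll":0},{"gripper":1,"delta_pos":[0,0,0],"roll":0},{"gripper":1,"delta_pos":[0,0,0],"roll":0},{"gripper":1,"delta_pos":[0,0,0],"roll":0},{"gripper":1,"delta_pos":[0,0,0],"roll":0},{"gripper":1,"delta_pos":[0,0,0],"roll":0}]' >/dev/null; python3 st.py|head -1;python3 dd.py; python3 - <<'E'
from h import *
s=load('wrist');t=snap('scene')
cv2.imwrite('pics/c5.png',np.hstack([cv2.resize(t['image'][130:270,210:350,::-1],(400,400),interpolation=2),cv2.resize(s['image'][:,70:490,::-1],(400,400),interpolation=2)]))
E
```

```text
t 30.3 q [-0.53, 0.06, 0.35, 1.64, 0.02, 1.43, -0.32] tcp [0.4967 0.0374 0.4025] F [ 0.  -0.2  0.2] w 0.088 0.0
dish ext [[0.4724, 0.0046, 0.2874], [0.5253, 0.0593, 0.2941]] mid [0.4989 0.032  0.2907] minus dome mm [ 0.1 -0.5]
```

View pics/c5.png

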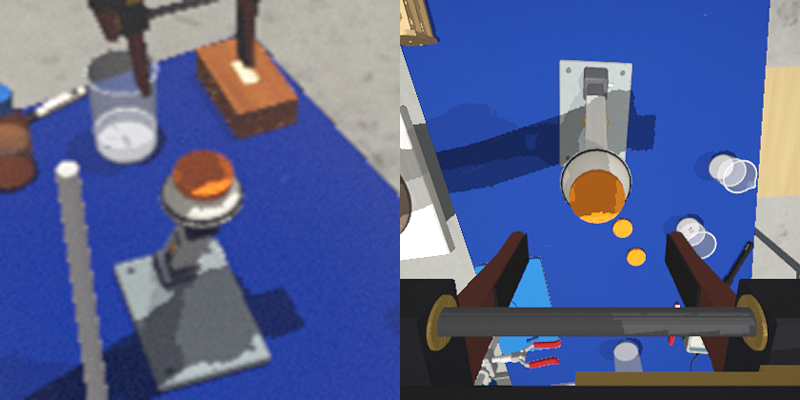

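The dish lies level and centred on the dome, at (203,178) in the scene crop and (597,195) in the wrist crop. The robot is clear and the beakers and bottle stand where they were.

```bash
python3 -c "
from bench import ticket
print(ticket.close_job())"
```

```text
the job is handed in; nothing more can be done
None
```

I slid the sleeve up one hole with both buttons out again, balanced the orange-lidded dish within about 1 mm of the dome's centre, and handed the job in at about 30 s; no verdict was returned.

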